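# Load the sauce warmer and set its under-deck knob to simmer

## Robot

A 6-joint arm with a two-finger parallel gripper is mounted at the origin on a cart in front of the work surface, level with it; the furniture and walls round the work are solid. World frame = base frame: x ahead of the robot, y to its left, z up, the work surface at z = 0. Lengths are in m, angles in rad, forces in N, time in s.
With the tool pointing down it reaches from about 0.375 to 0.9 m from the base axis. Payload 3.1 kg.
Tool frame: the origin (TCP) lies midway between the tips of the shut fingers; the grasp point (between the pads) lies 19 mm behind it; z points along the fingers, y is the line along which they close (so a half turn about z gives the same grasp; the last joint's range is limited). The gripper opens to 85 mm and grips with 20 to 120 N. Pads are 22 mm wide; open, the fingers measure 114 mm over their backs; the gripper's body (76 mm by 85 mm) begins 54 mm behind the grasp point. The pads swing forward as they close: fully open they stand 13 mm farther back than shut.
Start: joints at [0.957, 0.527, 1.433, -0, 1.181, -0.178], TCP at [0.264, 0.567, 0.231] pointing down, gripper open.
Joint ranges: [-3.08, 3.08], [-0.75, 2.2], [0.22, 2.44], [-1.43, 4.57], [0, 2.65], [-2.85, 2.85]. Speed limits (rad/s): [2.79, 2.79, 3.14, 3.14, 3.14, 3.14].

## Interface

Orientations are given as [roll, pitch, yaw] about the fixed x, y, z axes, in that order (R = Rz(yaw) Ry(pitch) Rx(roll)).
In Python, from bench import bot, imaging gives the robot as it stands.
- The arm moves only by the tool play_rows, never from a script. Its argument "rows" is one flat list of numbers, 7 for each row, row after row: the closure, from 0 (fully open) to 1 (shut), then the shift along the tool's x, y, z scaled (see below), then the turn, a rotation vector about the tool's x, y, z scaled (see below). A call has 1 to 5 rows; each row is the pose to reach, as a shift and turn from the pose commanded when the call began, along the tool's axes at that moment, turning the shorter way round; what a row does not reach only later rows make up. The controller multiplies each number of a shift by 0.15 m and each number of a turn by pi rad. A row lasts 1/8 s, in which the tool goes at most 62.5 mm and 10.7 degrees, less where a joint would pass 70% of its speed; a pose out of reach is approached as far as the arm can. A call with a number of a shift or a turn outside -1 to 1 is refused whole. A call with a gripper value outside its range is refused whole. The fingers move at their own pace and stop on an object; "grip_force" is the grip in N (left out, the last holds). Time passes only in rows, so rows that repeat a pose let the fingers close. It gives the time, the measured TCP pose, the force, the opening and the grip force at its end, in the units of the state.
- bot.get_obs(): the state, without advancing time (a new reading comes with each control period).
- imaging.camera(name): name is "scene" or "top"; returns a dict with "img" (400x640x3 uint8, blue, green, red), "camera_matrix" (3x3 intrinsics, pixels), "k1" (the pictures are not rectified: a ray, as slopes to the right and down, at radius r is drawn at 1 + k1 r^2 times it, then the intrinsics apply), "pose" (4x4, takes a point from camera to world coordinates). Camera axes: x right, y up, looking along -z (the intrinsics and any distortion apply to the point x, -y, -z); pixel columns grow to the right and rows downward; lengths in m; the calibration is good to about 2 mm. A picture is of the moment at which its call begins. There is no depth.
- bot.finish_job(): hands the job in; it is judged then, once.
The state is a dict: "t": time; "qpos": joint angles; "qvel": joint speeds; "joint_torque": joint torques, N m; "position": TCP position; "tcp_rot": TCP orientation; "force": force on the tool from outside, world axes, zero at the start; "torque": the same for the moment, N m; "gripper_width": finger opening in m; "gripper_force": force on a finger pad.
Only numpy, scipy, OpenCV 4.12 (cv2) and the standard library are available. Lean on these libraries where they do the work, as an engineer would, in place of code of your own. Each camera call takes 0.05 s, during which the arm holds its last target. There are 200 camera calls.

## Task

Get the sauce warmer going: stand the wide steel cup upright on the floor of the warmer's round well, then stand the narrow steel cup upright inside it. After that turn the black knob under the front edge of the warmer's deck until its handle points straight out at the front, in line with the green dot, and leave everything standing there.

Things in the scene. Friction and masses are not known exactly. Their poses are not given: they have to be found in the camera images.
- warmer: Fixed sauce warmer, C-shaped. Origin: centre of its underside on the table; own x points away from its front, z up; its front faces the robot, turned up to 0.25 rad. Flat steel deck 200 (x) x 180 (y) x 14 mm, underside 165 mm up, top 179 mm, overhangs front and sides; grey column at the back (x 52 to 97 mm) on a 12 mm foot plate that begins at x = -63 mm.
- well_floor (a point): Centre of the floor inside the round well sunk in the deck, 130 mm above the table, 5 mm ahead of the warmer's origin; axes as the warmer's. The well is 88 mm wide inside, its rim rises to 182 mm above the table, its outside reaches down to 126 mm.
- green_dot (a point): Green dot (simmer), 12 mm wide, on the deck top 12 mm behind its front edge, at mid width, straight above the knob's axis. A white dot (off) lies 50 mm to its left, a red one (full) 50 mm to its right, as seen from the front.
- knob_axis (a point): Point on the knob's upright axis, 70 mm above the table, 12 mm behind the deck's front edge (warmer frame x = -88, y = 0 mm), 95 mm below the deck's underside; axes as the warmer's. The knob hangs on a stem 14 mm thick under a bushing 28 mm wide and 20 mm deep.
- knob_tip (a point): Outer end of the knob's handle, 54 mm from the axis, 68 mm above the table. The handle is a black plastic bar, 12 mm thick, 53 to 83 mm above the table, from the axis to this tip, with a white line on top and a round skirt above its root (radius 19 mm, 78 to 98 mm above the table).
- knob_part (a joint): Knob angle, 0 to 1.9 rad, growing counter-clockwise seen from above. At 0 (off) the handle points to the front-left seen from the robot, 0.95 rad off straight ahead; at 0.95 (simmer) straight out at the front, square to the deck's edge; at 1.9 (full) to the front-right. Starts near off; stays where left (friction 0.04 N m).
- liner_cup: The wide open steel cup, loose, upright on the table: 85 mm high, 64 mm across the top, 59 mm at the foot; inside 58 mm at the mouth, 53 mm at the floor; wall 3 mm, floor 4 mm thick, about 0.14 kg. Origin: centre of its underside, z up through its mouth. Can be taken from above round its outside near the top.
- sauce_cup: The narrow tall open steel cup, loose, upright on the table: 110 mm high, 44 mm across the top, 40 mm at the foot, wall 3 mm, about 0.12 kg. Origin: centre of its underside, z up through its mouth. Standing in the wide cup it rises 29 mm above that cup's rim.
Mind the look-alikes: they are no part of the job. Leave any yellow look-alike of the sauce_cup alone.

How it is judged:
On the way, in this order (a step that is already met when the one before it is completed fails the run):
1. the wide cup stands upright on the floor of the well (horizontal distance between liner_cup and well_floor below 0.02 m and z of liner_cup in the frame of well_floor below 0.006 m and angle between liner_cup's own z axis and vertical below 0.12 rad), for 0.2 s.
2. the narrow cup stands upright inside the wide cup (horizontal distance between sauce_cup and liner_cup below 0.012 m and z of sauce_cup in the frame of liner_cup below 0.01 m and angle between sauce_cup's own z axis and vertical below 0.12 rad), for 0.2 s.
3. the knob's handle points straight out at the front, within about 10 degrees (value of joint knob_part between 0.77 and 1.13 rad), for 0.2 s.
At the end, for the whole second after the job is handed in: The wide cup stands upright (within 7 degrees) on the well's floor (within 6 mm of height), the narrow cup stands upright on the floor of the wide cup, the knob reads 0.95 within 0.18 rad (about 10 degrees), and both cups are at rest (all of step 1 and all of step 2 and all of step 3 and z of liner_cup in the frame of well_floor above -0.006 m and z of sauce_cup in the frame of liner_cup above -0.003 m and linear speed of each of liner_cup, sauce_cup below 0.03 m/s); the robot touches nothing.
It also fails if it takes over 69 s, if anything falls off the work surface, if the arm or the gripper's body presses on something with over 40 N, if the wrist force passes 120 N, or if a joint passes its speed limit or range.

## Working session

There is one attempt and no reset: what is moved stays moved. The work goes in short steps, Python scripts to look and compute and a tool call to move; the robot and the scene stay as the last step left them, time stands still between calls to the robot, and variables do not carry over. Pictures are saved under pics/ and viewed, at most 10 in all, crops included, and the job is handed in when it is done.

Besides the shell and the picture viewer there is one more tool, called in YAML: its name, and indented under it one key for each argument. play_rows: Moves the arm, as the interface text tells. Its arguments: {"type":"object","properties":{"rows":{"type":"array","items":{"type":"number"}},"grip_force":{"type":"number"}},"required":["rows"]}

```bash
mkdir -p pics; ls; cat > h.py <<'E'
import numpy as np, cv2
from bench import bot, imaging
def snap(n):
    c=imaging.camera(n); cv2.imwrite(f'pics/{n}_{bot.get_obs()["t"]:.2f}.png',c['img']); return c
def proj(c,P):
    P=np.atleast_2d(P).astype(float);T=np.linalg.inv(c['pose']);p=P@T[:3,:3].T+T[:3,3]
    s=np.c_[p[:,0]/-p[:,2],-p[:,1]/-p[:,2]];r=(s**2).sum(1,keepdims=True);s=s*(1+c['k1']*r)
    K=c['camera_matrix'];return s@K[:2,:2].T+K[:2,2]
def ray(c,uv):
    K=c['camera_matrix'];d=cv2.undistortPoints(np.array([[uv]],float),K,np.array([c['k1'],0,0,0.]))[0,0] 
    return c['pose'][:3,3],c['pose'][:3,:3]@np.array([d[0],-d[1],-1])
def atz(c,uv,z):
    o,d=ray(c,uv);return o+d*(z-o[2])/d[2]
E
python3 - <<'E'
from h import *
for n in('scene','top'):
    c=snap(n);print(n,c['camera_matrix'],c['k1'],c['pose'].round(3))
print(bot.get_obs())
E
ls pics
```

```text
pics
scene [[403.49768143   0.         313.40518048]
 [  0.         403.49768143 199.36742179]
 [  0.           0.           1.        ]] -0.08750518123316232 [[ 0.861  0.328 -0.388  0.228]
 [-0.508  0.586 -0.631 -0.361]
 [ 0.021  0.741  0.671  0.716]
 [ 0.     0.     0.     1.   ]]
top [[370.23794446   0.         323.95580314]
 [  0.         370.23794446 202.21203291]
 [  0.           0.           1.        ]] -0.058453135622719414 [[ 0.012  0.994 -0.108  0.444]
 [-1.     0.011 -0.013  0.162]
 [-0.012  0.108  0.994  1.012]
 [ 0.     0.     0.     1.   ]]
{'t': 0.1, 'qpos': array([ 9.56475759e-01,  5.28373583e-01,  1.43378856e+00, -3.21768272e-05,
        1.18139307e+00, -1.78502423e-01]), 'qvel': array([ 0.00050595, -0.00143712, -0.00229622, -0.0004421 , -0.00073745,
       -0.00101999]), 'joint_torque': array([-3.16051119e-04, -4.43304169e+01, -1.78586179e+01, -2.67310652e-04,
        3.94256655e-03,  5.70694169e-06]), 'position': array([0.26344723, 0.56604639, 0.23042666]), 'tcp_rot': array([-3.13965599e+00, -3.19193607e-04,  2.70578644e+00]), 'force': array([-1.3595728 ,  0.0511635 ,  0.19027366]), 'torque': array([ 0.03339003,  0.08632088, -0.04798525]), 'gripper_force': 0.0, 'gripper_width': 0.08518945730405002}
scene_0.05.png
top_0.10.png
```

View pics/scene_0.05.png

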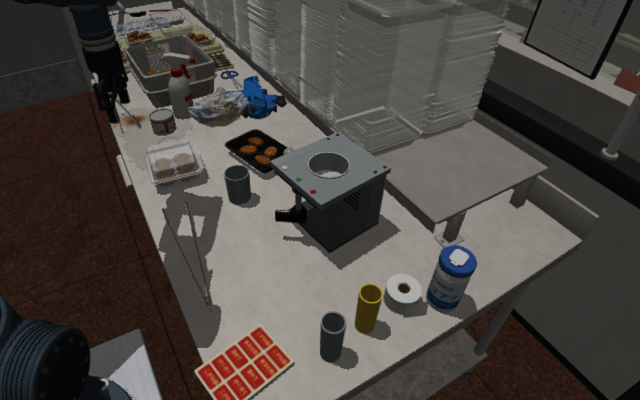

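View pics/top_0.10.png

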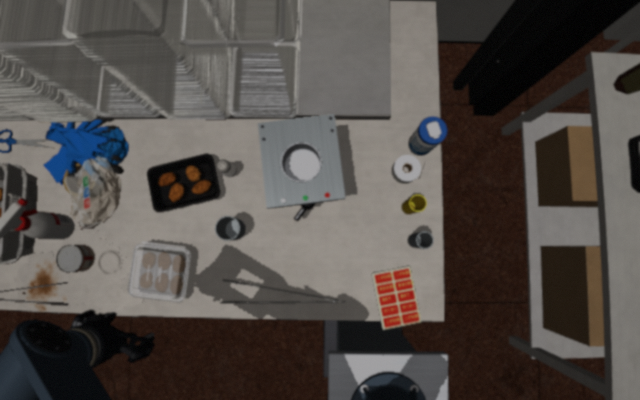

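The scene view shows these candidates:
- **Wide cup:** grey cup at scene (237,184) / top (231,228). The labelled tin at (73,258) in top is a different object.
- **Narrow cup:** steel at scene (332,336) / top (421,238). A yellow look-alike stands at scene (368,308) / top (414,203); I leave that one alone.
- **Warmer:** dots at scene (285,167) white, (298,180) green and (313,191) red.

I'll confirm with one enlarged crop.

```bash
python3 - <<'E'
import cv2,numpy as np
s=cv2.imread('pics/scene_0.05.png');t=cv2.imread('pics/top_0.10.png')
f=lambda im,x,y,w,h,k:cv2.resize(im[y:y+h,x:x+w],None,fx=k,fy=k,interpolation=cv2.INTER_CUBIC)
a=np.hstack([f(s,210,150,50,60,5),f(s,305,280,100,60*5//3//1,3)[:300,:300],f(t,210,210,40,60,5)])
b=np.hstack([f(t,395,190,50,60,5),f(t,255,110,100,120,3)[:300,:300],f(s,265,130,80,120,2.5)])
cv2.imwrite('pics/m1.png',np.vstack([a[:, :750],b[:300,:750]]))
E
```

```text
(no output)
```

View pics/m1.png

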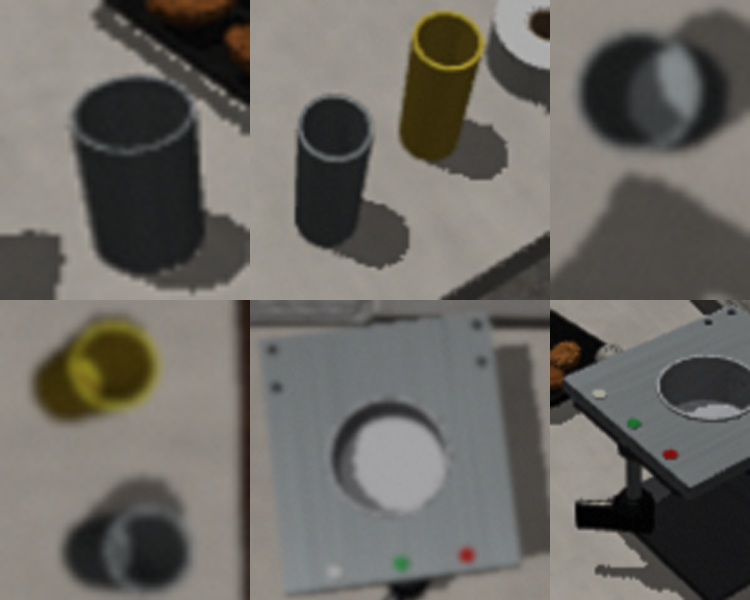

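The crop confirms it: the wide steel cup is alone at left, the narrow grey cup stands below the yellow one, and the dots read white, green and red from the left. The handle points front-left. Next I measure with segmentation and cross-check between the two cameras.

```bash
cat >> h.py <<'E'
from scipy.optimize import least_squares
def blob(m,x,y,w,h,minA=5):
    s=np.zeros(m.shape,np.uint8);s[y:y+h,x:x+w]=m[y:y+h,x:x+w]
    n,l,st,ce=cv2.connectedComponentsWithStats(s);i=1+np.argmax(st[1:,4]);return (l==i),ce[i],st[i]
def hull_cup(c,xy,h,rt,rb,z0=0):
    a=np.linspace(0,2*np.pi,40)
    P=np.vstack([np.c_[xy[0]+r*np.cos(a),xy[1]+r*np.sin(a),np.full(40,z0+z)] for r,z in((rt,h),(rb,0))])
    return cv2.convexHull(proj(c,P).astype(np.float32))[:,0]
def fitcup(c,mask,xy0,h,rt,rb):
    # silhouette matching: bounding extents along 16 directions
    ys,xs=np.nonzero(mask);hp=cv2.convexHull(np.c_[xs,ys].astype(np.float32))[:,0]
    a=np.linspace(0,2*np.pi,16,endpoint=False);D=np.c_[np.cos(a),np.sin(a)]
    e=(hp@D.T).max(0)
    f=lambda p:(hull_cup(c,p,h,rt,rb)@D.T).max(0)-e
    r=least_squares(f,xy0,loss='soft_l1');return r.x,f(r.x).round(1)
E
python3 - <<'E'
from h import *
s=snap('scene');t=snap('top')
for n,c,bx in(('liner scene',s,(215,155,45,55)),('sauce scene',s,(312,305,40,60)),('liner top',t,(210,210,40,35)),('sauce top',t,(404,222,34,30))):
    im=c['img'].astype(int);g=im.mean(2)
    x,y,w,h=bx;sub=g[y:y+h,x:x+w]
    # cup pixels: bluish (B>=R) vs warm table/shadow
    m=((im[...,0]-im[...,2]>0)&(g<150)).astype(np.uint8)
    mk,ce,st=blob(m,*bx)
    dim=(.085,.032,.0295) if 'liner' in n else (.110,.022,.020)
    x0=atz(c,ce,dim[0]/2)[:2]
    print(n,st,x0.round(4),*fitcup(c,mk,x0,*dim))
# dots
dots={}
for n,c in(('scene',s),('top',t)):
    im=c['img'].astype(int);B,G,R=[im[...,i] for i in range(3)]
    bx=(270,155,60,45) if n=='scene' else (270,180,75,30)
    for k,m in(('green',G-np.maximum(R,B)>30),('red',R-np.maximum(G,B)>40)):
        mk,ce,st=blob(m.astype(np.uint8),*bx);p=atz(c,ce,.179);dots[n,k]=p;print(n,k,ce.round(1),st[4],p.round(4))
    d=dots[n,'green']-dots[n,'red'];print('dist',np.linalg.norm(d),'yaw',np.arctan2(d[1],d[0])-np.pi/2)
E
```

```text
liner scene [224 165  27  39 771] [0.4777 0.4199] [0.47802694 0.41913356] [0.8 1.  0.2 0.3 0.5 0.3 0.3 0.6 0.5 1.3 2.1 2.  1.9 1.7 1.4 1.3]
sauce scene [321 311  25  51 976] [ 0.4549 -0.0687] [ 0.45296255 -0.07038744] [ 0.9  0.5  0.4 -0.3 -0.   0.   0.4  0.8  1.9  1.5  2.4  2.2  2.   2.1
  1.7  1.2]
liner top [216 217  29  23 475] [0.4773 0.4229] [0.47694141 0.42185627] [0.6 1.1 1.4 1.8 1.5 1.9 2.4 2.3 3.  3.1 2.4 2.1 1.9 0.2 1.6 0.9]
sauce top [409 232  23  16 266] [ 0.4538 -0.0766] [ 0.45384791 -0.0766162 ] [4.8 3.8 2.9 2.4 1.4 1.2 0.5 0.7 0.1 0.5 1.2 1.8 1.8 2.2 2.9 3.8]
scene green [298.  178.7] 14 [0.5435 0.2148 0.179 ]
scene red [312.6 191.3] 19 [0.55   0.1652 0.179 ]
dist 0.04998584680123481 yaw 0.13055715863410078
top green [305.  197.5] 16 [0.5445 0.2165 0.179 ]
top red [326.9 194.8] 21 [0.5511 0.167  0.179 ]
dist 0.04994653375962764 yaw 0.13417687454885163
```

Warmer yaw comes out at about 0.132 in both cameras, and the dot spacing is 50.0 mm against the stated 50. I'll refine the sauce cup and the well, then compute the first moves.

```bash
cat >> h.py <<'E'
from scipy.spatial.transform import Rotation as Ro
def go(pos,rpy=None):
    o=bot.get_obs();R=Ro.from_euler('xyz',o['tcp_rot']);d=R.inv().apply(np.array(pos)-o['position'])
    w=(R.inv()*Ro.from_euler('xyz',rpy)).as_rotvec() if rpy is not None else np.zeros(3)
    print('t',round(o['t'],2),'shift',(d/.15).round(3),'turn',(w/np.pi).round(4))
E
python3 - <<'E'
from h import *
s=snap('scene');t=snap('top')
for n,c,bx in(('liner scene',s,(215,155,45,55)),('sauce scene',s,(312,305,40,60)),('liner top',t,(210,210,40,35)),('sauce top',t,(404,222,34,30))):
    im=c['img'].astype(int)
    m=((im[...,0]-im[...,2]>-4)).astype(np.uint8)
    mk,ce,st=blob(m,*bx)
    dim=(.085,.032,.0295) if 'liner' in n else (.110,.022,.020)
    print(n,st,*fitcup(c,mk,atz(c,ce,dim[0]/2)[:2],*dim))
# well interior floor (bright) in top + rim check overlay
y=.132;g=np.array([.544,.2157]);ax=np.array([np.cos(y),np.sin(y)]);o=g+.088*ax
a=np.linspace(0,2*np.pi,24)
for sgn,col in((-1,(0,0,255)),(1,(255,0,0))):
    w=o+sgn*.005*ax;print('well',sgn,w.round(4))
    for c in(s,t):
        for q in proj(c,np.c_[w[0]+.044*np.cos(a),w[1]+.044*np.sin(a),np.full(24,.182)])*4+2: 
            c.setdefault('big',cv2.resize(c['img'],None,fx=4,fy=4));cv2.circle(c['big'],tuple(int(v) for v in q),2,col,-1)
cv2.imwrite('pics/w.png',np.hstack([s['big'][560:780,1060:1440],t['big'][560:780,1040:1420]]))
go((.478,.421,.20));go((.478,.421,.052))
E
```

```text
liner scene [224 165  27  40 858] [0.47635183 0.41558481] [0.7 0.4 0.2 0.5 0.5 0.5 0.4 0.5 0.7 0.6 0.8 0.5 1.  0.4 0.7 0.5]
sauce scene [ 320  311   26   51 1077] [ 0.45194011 -0.07232462] [ 1.   0.1 -0.2 -0.   1.1  0.6  1.2  0.6  0.8  0.9  0.8  0.8  0.9  0.9
  1.   0.5]
liner top [215 216  31  25 589] [0.47756767 0.41827367] [0.9 0.8 1.5 1.1 0.3 0.5 0.5 0.5 0.6 0.6 0.8 0.9 1.1 0.2 0.6 0.7]
sauce top [408 231  26  18 352] [ 0.45410463 -0.07157894] [0.8 0.9 0.6 0.1 0.3 0.5 1.1 0.9 1.  1.5 1.8 1.7 0.9 0.2 0.1 1. ]
well -1 [0.6263 0.2266]
well 1 [0.6362 0.2279]
t 0.3 shift [-1.704 -0.275  0.206] turn [0. 0. 0.]
t 0.3 shift [-1.704 -0.275  1.193] turn [0. 0. 0.]
```

View pics/w.png

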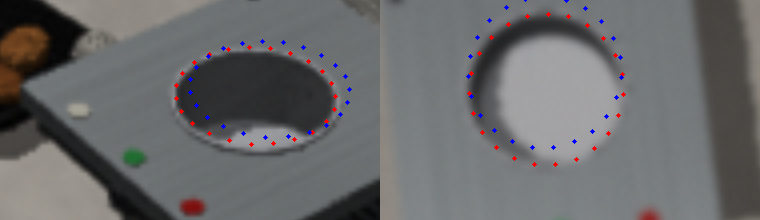

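Residuals are now within 1 px. The liner is at (0.477,0.417), the sauce cup at (0.453,-0.072), and the red overlay matches the well rim, so the well is at (0.626,0.227). Now I move over the liner.

play_rows:
  rows: [0,-1,-0.3,0,0,0,0,0,-1,-0.3,0,0,0,0,0,-1,-0.3,0,0,0,0,0,-1,-0.3,0,0,0,0]
  grip_force: 30

```text
t: 0.8
position: [0.3828, 0.4609, 0.2313]
tcp_rot: [3.142, 0.0, 2.702]
force: [0.4, -0.1, -0.1]
gripper_width: 0.0854
gripper_force: 0.0
```

play_rows:
  rows: [0,-0.71,0,0,0,0,0,0,-0.71,0,0,0,0,0,0,-0.71,0,0.2,0,0,0,0,-0.71,0,0.2,0,0,0]

```text
t: 1.3
position: [0.4751, 0.417, 0.1989]
tcp_rot: [-3.137, -0.004, 2.706]
force: [-0.3, -0.1, -0.2]
gripper_width: 0.0854
gripper_force: 0.0
```

```bash
python3 -c "
from h import *
print(bot.get_obs()['position'],bot.get_obs()['tcp_rot']);go((.477,.417,.052))"
```

```text
[0.47512293 0.41700048 0.19885306] [-3.13653022 -0.00409967  2.70593051]
t 1.3 shift [-0.015  0.01   0.979] turn [0. 0. 0.]
```

play_rows:
  rows: [0,0,0,0.3,0,0,0,0,-0.01,0,0.7,0,0,0,0,-0.01,0,0.98,0,0,0,0,-0.01,0,0.98,0,0,0,0,-0.01,0,0.98,0,0,0]

```text
t: 1.92
position: [0.4794, 0.4184, 0.0563]
tcp_rot: [3.139, 0.002, 2.707]
force: [0.8, 0.6, 0.1]
gripper_width: 0.0855
gripper_force: 0.0
```

play_rows:
  rows: [1,0,0,0,0,0,0,1,0,0,0,0,0,0,1,0,0,0,0,0,0,1,0,0,0,0,0,0,1,0,0,0,0,0,0]
  grip_force: 35

```text
t: 2.55
position: [0.48, 0.4178, 0.0573]
tcp_rot: [3.138, 0.002, 2.706]
force: [-1.1, -1.3, 5.9]
gripper_width: 0.061
gripper_force: 37.4
```

play_rows:
  rows: [1,0,0,-0.3,0,0,0,1,0,0,-0.7,0,0,0,1,0,0,-1,0,0,0,1,0,0,-1,0,0,0,1,0,0,-1,0,0,0]

```text
t: 3.18
position: [0.478, 0.4165, 0.2045]
tcp_rot: [-3.141, -0.0, 2.706]
force: [-0.3, -0.0, -1.1]
gripper_width: 0.0617
gripper_force: 39.3
```

```bash
python3 -c "
from h import *
snap('scene');go((.626,.227,.30))"; ls pics
```

```text
t 3.23 shift [-1.428 -0.727 -0.645] turn [0. 0. 0.]
m1.png
scene_0.05.png
scene_0.15.png
scene_0.25.png
scene_3.23.png
top_0.10.png
top_0.20.png
top_0.30.png
w.png
```

Gripped at 61.7 mm, lift-force fine. Carrying it to the well.

play_rows:
  rows: [1,0,0,-0.4,0,0,0,1,-0.2,-0.1,-0.65,0,0,0,1,-0.5,-0.25,-0.65,0,0,0,1,-0.8,-0.4,-0.65,0,0,0,1,-1,-0.5,-0.65,0,0,0]

```text
t: 3.85
position: [0.5833, 0.2833, 0.2993]
tcp_rot: [-3.138, -0.003, 2.704]
force: [0.1, 0.2, -1.3]
gripper_width: 0.0613
gripper_force: 39.5
```

play_rows:
  rows: [1,-0.3,-0.2,0,0,0,0,1,-0.43,-0.23,0,0,0,0,1,-0.43,-0.23,0,0,0,0,1,-0.43,-0.23,0,0,0,0]

```text
t: 4.35
position: [0.6256, 0.2282, 0.3007]
tcp_rot: [-3.141, -0.003, 2.707]
force: [0.2, -0.4, -2.0]
gripper_width: 0.0612
gripper_force: 39.5
```

```bash
python3 - <<'E'
from h import *
s=snap('scene');t=snap('top')
p=bot.get_obs()['position'];print(p);go((.626,.227,.187))
b=[]
for c,(x0,y0,w,h) in((s,(230,40,200,160)),(t,(230,90,150,150))):
    im=c['img'].copy()
    big=cv2.resize(im,None,fx=2.4,fy=2.4)
    for z in(.028,-.057):
      a=np.linspace(0,2*np.pi,24)
      for q in proj(c,np.c_[p[0]+.031*np.cos(a),p[1]+.031*np.sin(a),np.full(24,p[2]+z)])*2.4+1:cv2.circle(big,tuple(int(v) for v in q),1,(0,0,255),-1)
    b.append(big[int(y0*2.4):int(y0*2.4)+370,int(x0*2.4):int(x0*2.4)+390])
cv2.imwrite('pics/hold.png',np.hstack(b))
E
```

```text
[0.62568755 0.22861534 0.30148076]
t 4.45 shift [-0.007 -0.009  0.763] turn [0. 0. 0.]
```

View pics/hold.png

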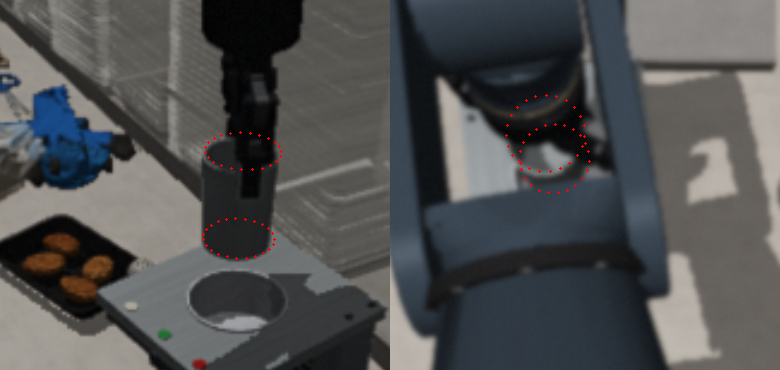

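The overlay matches the held cup: upright, centred, and its foot 57 mm below the TCP. Lowering.

play_rows:
  rows: [1,0,0,0.2,0,0,0,1,0,-0.01,0.4,0,0,0,1,0,-0.01,0.55,0,0,0,1,0,-0.01,0.65,0,0,0,1,0,-0.01,0.68,0,0,0]

```text
t: 5.08
position: [0.6255, 0.2264, 0.1991]
tcp_rot: [-3.141, -0.001, 2.707]
force: [0.0, -0.2, -0.6]
gripper_width: 0.0615
gripper_force: 39.5
```

play_rows:
  rows: [1,0,0,0.03,0,0,0,1,0,0,0.05,0,0,0,1,0,0,0.06,0,0,0,1,0,0,0.06,0,0,0]

```text
t: 5.58
position: [0.6264, 0.2256, 0.1911]
tcp_rot: [3.141, 0.0, 2.706]
force: [-1.1, -0.4, -1.9]
gripper_width: 0.0613
gripper_force: 39.5
```

play_rows:
  rows: [1,0,0,0.015,0,0,0,1,0,0,0.03,0,0,0,1,0,0,0.03,0,0,0]

```text
t: 5.95
position: [0.6266, 0.2256, 0.1874]
tcp_rot: [3.141, 0.001, 2.706]
force: [-0.9, -1.5, 3.6]
gripper_width: 0.0619
gripper_force: 40.0
```

play_rows:
  rows: [0,0,0,0,0,0,0,0,0,0,0,0,0,0,0,0,0,0,0,0,0,0,0,0,0,0,0,0]

```text
t: 6.45
position: [0.6263, 0.2257, 0.1861]
tcp_rot: [-3.141, -0.0, 2.706]
force: [-0.0, 0.2, 0.6]
gripper_width: 0.085
gripper_force: 0.0
```

play_rows:
  rows: [0,0,0,-0.2,0,0,0,0,0,0,-0.5,0,0,0,0,0,0,-0.9,0,0,0,0,0,0,-0.9,0,0,0]

```text
t: 6.95
position: [0.6295, 0.2264, 0.3282]
tcp_rot: [3.134, 0.011, 2.706]
force: [-0.4, -0.4, -0.7]
gripper_width: 0.0856
gripper_force: 0.0
```

```bash
python3 -c "
from h import *
go((.453,-.072,.22));go((.453,-.072,.22),(np.pi,0,2.706))"
```

```text
t 6.95 shift [ 0.235 -2.306  0.7  ] turn [0. 0. 0.]
t 6.95 shift [ 0.235 -2.306  0.7  ] turn [ 0.0025  0.0035 -0.    ]
```

play_rows:
  rows: [0,0.1,-1,0,0,0,0,0,0.1,-1,0,0,0,0,0,0.1,-1,0,0,0,0]

```text
t: 7.32
position: [0.5468, 0.094, 0.3203]
tcp_rot: [-3.14, -0.003, 2.704]
force: [0.0, -0.7, 0.3]
gripper_width: 0.0852
gripper_force: 0.0
```

play_rows:
  rows: [0,0.1,-1,0,0,0,0,0,0.1,-1,0.2,0,0,0,0,0.1,-1,0.4,0,0,0,0,0.1,-1,0.4,0,0,0]

```text
t: 7.82
position: [0.4688, -0.0341, 0.2584]
tcp_rot: [-3.14, -0.009, 2.702]
force: [0.5, 0.7, 0.4]
gripper_width: 0.0855
gripper_force: 0.0
```

```bash
python3 -c "
from h import *
s=snap('scene');t=snap('top')
for c,bx in((s,(312,305,40,60)),(t,(404,222,34,30))):
    im=c['img'].astype(int);m=((im[...,0]-im[...,2]>-4)).astype(np.uint8);mk,ce,st=blob(m,*bx);print(ce)
print(bot.get_obs()['position']);go((.453,-.072,.16))
im=cv2.resize(s['img'][100:240,240:420],None,fx=3,fy=3,interpolation=cv2.INTER_CUBIC);cv2.imwrite('pics/l.png',im)"
```

```text
[331.65250236 335.70349386]
[424.68715084 235.52094972]
[ 0.472816   -0.03350879  0.26127437]
t 7.92 shift [ 0.011 -0.289  0.675] turn [0. 0. 0.]
```

View pics/l.png

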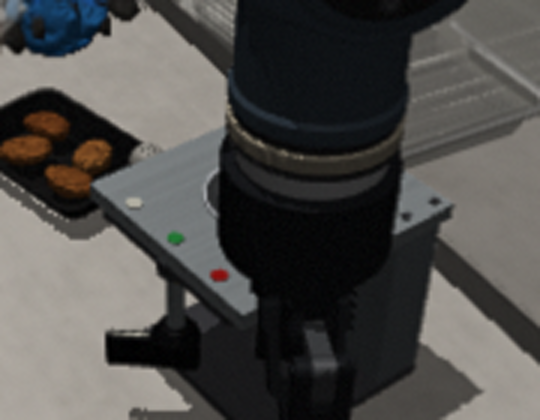

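The arm hides the well in this view, so I'll check the liner later. Continuing to the sauce cup.

play_rows:
  rows: [0,0,-0.29,0.1,0,0,0,0,0,-0.29,0.4,0,0,0,0,0,-0.29,0.68,0,0,0,0,0,-0.29,0.68,0,0,0]

```text
t: 8.43
position: [0.4538, -0.0718, 0.158]
tcp_rot: [3.141, -0.004, 2.707]
force: [0.2, -0.1, -0.1]
gripper_width: 0.0854
gripper_force: 0.0
```

```bash
python3 -c "
from h import *
t=snap('top');print(bot.get_obs()['position'],bot.get_obs()['tcp_rot']);go((.453,-.072,.084))"
```

```text
[ 0.45504604 -0.07236341  0.1594971 ] [ 3.14140850e+00 -4.40563856e-04  2.70741071e+00]
t 8.47 shift [ 0.013 -0.004  0.503] turn [0. 0. 0.]
```

play_rows:
  rows: [0,0,0,0.25,0,0,0,0,0,0,0.5,0,0,0,0,0,0,0.5,0,0,0,0,0,0,0.5,0,0,0]

```text
t: 8.98
position: [0.456, -0.0734, 0.0862]
tcp_rot: [3.141, 0.004, 2.707]
force: [-0.2, -0.1, 0.4]
gripper_width: 0.0855
gripper_force: 0.0
```

play_rows:
  rows: [1,0,0,0,0,0,0,1,0,0,0,0,0,0,1,0,0,0,0,0,0,1,0,0,0,0,0,0,1,0,0,0,0,0,0]

```text
t: 9.6
position: [0.4549, -0.0732, 0.0856]
tcp_rot: [3.141, 0.003, 2.706]
force: [0.4, 1.8, 8.7]
gripper_width: 0.0434
gripper_force: 34.5
```

play_rows:
  rows: [1,0,0,0,0,0,0,1,0,0,-0.1,0,0,0,1,0,0,-0.5,0,0,0,1,0,0,-1,0,0,0,1,0,0,-1,0,0,0]

```text
t: 10.22
position: [0.4562, -0.0739, 0.2384]
tcp_rot: [3.141, 0.009, 2.706]
force: [0.7, 0.2, -1.8]
gripper_width: 0.043
gripper_force: 36.5
```

play_rows:
  rows: [1,0,0,-0.4,0,0,0,1,0,0,-0.8,0,0,0,1,0,0,-0.8,0,0,0,1,0,0,-0.8,0,0,0]

```text
t: 10.72
position: [0.4528, -0.0725, 0.3527]
tcp_rot: [-3.141, -0.004, 2.706]
force: [-0.7, -0.2, -2.0]
gripper_width: 0.0429
gripper_force: 36.5
```

```bash
python3 - <<'E'
from h import *
s=snap('scene');t=snap('top')
p=bot.get_obs()['position'];print(p);go((.626,.226,p[2]))
b=[]
a=np.linspace(0,2*np.pi,24)
for c,(x0,y0) in((s,(260,110)),(t,(250,110))):
    big=cv2.resize(c['img'],None,fx=3,fy=3,interpolation=cv2.INTER_CUBIC)
    for x,y,z,r in((p[0],p[1],p[2]-.0855,.02),(.626,.226,.215,.032)):
      for q in proj(c,np.c_[x+r*np.cos(a),y+r*np.sin(a),np.full(24,z)])*3+1:cv2.circle(big,tuple(int(v) for v in q),1,(0,0,255),-1)
    b.append(big[y0*3:y0*3+500,x0*3:x0*3+390])
cv2.imwrite('pics/l2.png',np.hstack(b))
E
```

```text
[ 0.45251942 -0.0724428   0.3518392 ]
t 10.82 shift [-2.080e-01  2.292e+00 -2.000e-03] turn [0. 0. 0.]
```

View pics/l2.png

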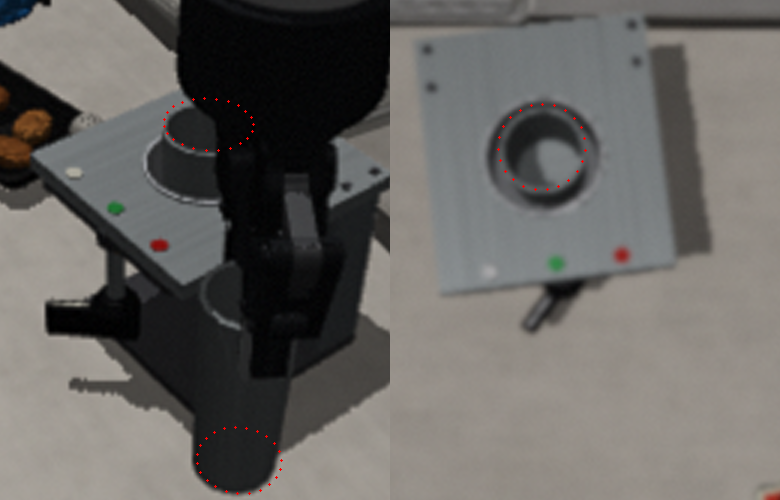

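The wide cup stands in the well, and its rim matches (0.626,0.226) at z 0.215. The narrow cup hangs nearly upright, with its foot within about 2 mm. Carrying it over.

play_rows:
  rows: [1,0,0.25,0,0,0,0,1,-0.1,0.6,0,0,0,0,1,-0.1,0.9,0,0,0,0,1,-0.1,1,0,0,0,0]

```text
t: 11.32
position: [0.5307, 0.0587, 0.3517]
tcp_rot: [-3.14, -0.005, 2.709]
force: [-0.3, -0.8, -1.0]
gripper_width: 0.0426
gripper_force: 36.7
```

play_rows:
  rows: [1,0,0.3,0,0,0,0,1,-0.1,0.7,0,0,0,0,1,-0.1,1,0,0,0,0,1,-0.1,1,0,0,0,0]

```text
t: 11.82
position: [0.6079, 0.1881, 0.3516]
tcp_rot: [-3.14, -0.003, 2.709]
force: [-0.3, 0.1, -1.1]
gripper_width: 0.0427
gripper_force: 36.8
```

play_rows:
  rows: [1,0,0.2,0,0,0,0,1,0,0.29,0,0,0,0,1,0,0.29,0,0,0,0,1,0,0.29,0,0,0,0]

```text
t: 12.32
position: [0.6258, 0.2245, 0.3541]
tcp_rot: [-3.14, -0.001, 2.705]
force: [-0.1, 0.1, -1.7]
gripper_width: 0.043
gripper_force: 36.8
```

```bash
python3 - <<'E'
from h import *
s=snap('scene')
p=bot.get_obs()['position'];print(p);go((.626,.226,.2195))
a=np.linspace(0,2*np.pi,24)
big=cv2.resize(s['img'],None,fx=4,fy=4,interpolation=cv2.INTER_CUBIC)
for x,y,z,r in((p[0],p[1],p[2]-.0855,.02),(.626,.226,.215,.032)):
  for q in proj(s,np.c_[x+r*np.cos(a),y+r*np.sin(a),np.full(24,z)])*4+2:cv2.circle(big,tuple(int(v) for v in q),1,(0,0,255),-1)
cv2.imwrite('pics/l3.png',big[240:780,1080:1560])
E
```

```text
[0.62585951 0.22451689 0.35426685]
t 12.38 shift [0.003 0.01  0.898] turn [0. 0. 0.]
```

View pics/l3.png

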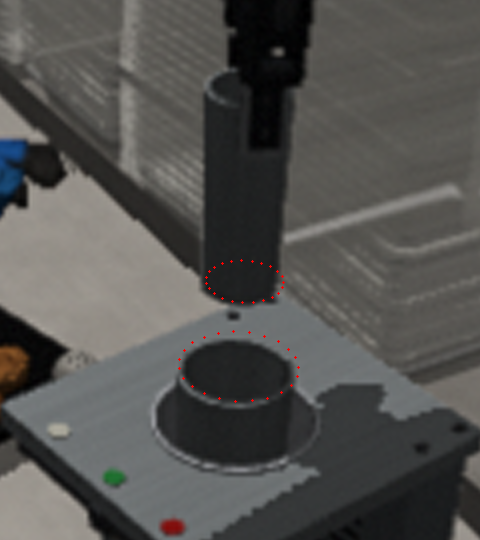

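The foot is centred over the liner mouth: both sit about 1 px left of their overlays, so the relative error is small. Lowering.

play_rows:
  rows: [1,0,0.01,0.15,0,0,0,1,0,0.01,0.3,0,0,0,1,0,0.01,0.45,0,0,0,1,0,0.01,0.55,0,0,0,1,0,0.01,0.6,0,0,0]

```text
t: 13.0
position: [0.6266, 0.2265, 0.2636]
tcp_rot: [-3.141, -0.001, 2.705]
force: [0.1, -0.4, -0.7]
gripper_width: 0.043
gripper_force: 36.8
```

play_rows:
  rows: [1,0,0,0.06,0,0,0,1,0,0,0.12,0,0,0,1,0,0,0.18,0,0,0,1,0,0,0.22,0,0,0,1,0,0,0.22,0,0,0]

```text
t: 13.62
position: [0.6266, 0.227, 0.2306]
tcp_rot: [-3.141, -0.001, 2.706]
force: [0.3, 0.1, -1.3]
gripper_width: 0.0431
gripper_force: 36.8
```

play_rows:
  rows: [1,0,0,0.03,0,0,0,1,0,0,0.05,0,0,0,1,0,0,0.06,0,0,0,1,0,0,0.06,0,0,0]

```text
t: 14.12
position: [0.6269, 0.2271, 0.2222]
tcp_rot: [-3.141, -0.0, 2.706]
force: [0.8, -0.7, -1.3]
gripper_width: 0.043
gripper_force: 36.8
```

play_rows:
  rows: [1,0,0,0.01,0,0,0,1,0,0,0.015,0,0,0,1,0,0,0.015,0,0,0]

```text
t: 14.5
position: [0.6269, 0.227, 0.22]
tcp_rot: [-3.141, -0.0, 2.706]
force: [-0.1, -0.5, -1.2]
gripper_width: 0.0434
gripper_force: 36.8
```

play_rows:
  rows: [1,0,0,0.01,0,0,0,1,0,0,0.015,0,0,0,1,0,0,0.015,0,0,0]

```text
t: 14.88
position: [0.6274, 0.2271, 0.2197]
tcp_rot: [3.141, 0.002, 2.706]
force: [-1.3, 0.1, 5.9]
gripper_width: 0.0425
gripper_force: 37.3
```

Contact on the floor at the expected height. Releasing and rising.

play_rows:
  rows: [0,0,0,-0.01,0,0,0,0,0,0,-0.01,0,0,0,0,0,0,-0.01,0,0,0,0,0,0,-0.01,0,0,0]

```text
t: 15.38
position: [0.6268, 0.2271, 0.219]
tcp_rot: [-3.141, -0.0, 2.706]
force: [0.2, 0.9, 0.3]
gripper_width: 0.0851
gripper_force: 0.0
```

play_rows:
  rows: [0,0,0,-0.15,0,0,0,0,0,0,-0.4,0,0,0,0,0,0,-0.8,0,0,0,0,0,0,-0.9,0,0,0]

```text
t: 15.88
position: [0.6289, 0.2275, 0.3596]
tcp_rot: [3.136, 0.008, 2.706]
force: [0.8, -0.4, -0.8]
gripper_width: 0.0856
gripper_force: 0.0
```

```bash
python3 - <<'E'
from h import *
ax=np.array([np.cos(.132),np.sin(.132)]);ay=np.array([-ax[1],ax[0]])
w=lambda x,y,z:np.r_[np.array([.544,.2157])+(x+.088)*ax+y*ay,z]
print(w(-.118,.10,.06),w(-.20,.10,.35),w(-.088,0,0))
go(w(-.20,.10,.36),(np.pi,0,np.pi+.132))
# tool tilted 45deg forward: z axis = cos45*ax - sin45*up
for th in(np.pi/4,):
    zt=np.r_[ax*np.sin(th),-np.cos(th)];yt=np.r_[ay,0];xt=np.cross(yt,zt)
    print(Ro.from_matrix(np.c_[xt,yt,zt]).as_euler('xyz'),(Ro.from_euler('xyz',(np.pi,0,np.pi+.132)).inv()*Ro.from_matrix(np.c_[xt,yt,zt])).as_rotvec()/np.pi)
E
```

```text
[0.50109928 0.31088155 0.06      ] [0.41981263 0.30008896 0.35      ] [0.544  0.2157 0.    ]
t 15.88 shift [ 1.468 -0.15  -0.015] turn [ 0.001   0.0029 -0.1807]
[-3.14159265  0.78539816 -3.00959265] [ 3.62644072e-17 -2.50000000e-01 -1.53080850e-17]
```

play_rows:
  rows: [0,0.4,-0.05,0,0,0,0,0,0.8,-0.08,0,0,0,-0.06,1,1,-0.1,0,0,0,-0.12,1,1,-0.1,0,0,0,-0.18,1,1,-0.1,0,0,0,-0.18]

```text
t: 16.5
position: [0.4839, 0.2769, 0.3538]
tcp_rot: [-3.141, -0.001, -3.013]
force: [-0.2, -0.7, 0.3]
gripper_width: 0.0323
gripper_force: 0.0
```

```bash
python3 - <<'E'
from h import *
print(bot.get_obs()['position'],bot.get_obs()['tcp_rot'])
E=(-np.pi,.7854,-3.0096)
go((.42,.30,.36),(np.pi,0,np.pi+.132))
go((.42,.30,.30),E)
E
```

```text
[0.48385331 0.27689187 0.35375406] [-3.14133366e+00 -1.13640707e-03 -3.01324419e+00]
t 16.5 shift [ 0.403  0.207 -0.041] turn [-0.0001 -0.0004 -0.0012]
t 16.5 shift [0.402 0.207 0.359] turn [-0.0005 -0.2504 -0.0011]
```

play_rows:
  rows: [1,0.3,0.2,0,0,0,0,1,0.4,0.2,0,0,-0.06,0,1,0.4,0.2,0.1,0,-0.12,0,1,0.4,0.2,0.2,0,-0.18,0,1,0.4,0.2,0.3,0,-0.25,0]

```text
t: 17.12
position: [0.4246, 0.2884, 0.3161]
tcp_rot: [-3.113, 0.659, -3.026]
force: [2.0, -1.8, -0.0]
gripper_width: -0.0001
gripper_force: 0.0
```

```bash
python3 - <<'E'
from h import *
o=bot.get_obs();print(o['position'],o['tcp_rot'],o['qpos'])
E=(-np.pi,.7854,-3.0096)
go((.44,.303,.15),E);go((.501,.311,.062),E)
s=snap('scene')
cv2.imwrite('pics/k1.png',cv2.resize(s['img'][60:260,180:440],None,fx=3,fy=3,interpolation=cv2.INTER_CUBIC))
E
```

```text
[0.42457687 0.28844776 0.31608116] [-3.1133391   0.658657   -3.02621052] [ 0.54152408  0.13791961  1.99752161 -0.63780902  0.48694599 -0.64360506]
t 17.12 shift [0.588 0.111 0.942] turn [-0.0125 -0.0404 -0.0034]
t 17.12 shift [0.623 0.138 1.657] turn [-0.0125 -0.0404 -0.0034]
```

View pics/k1.png

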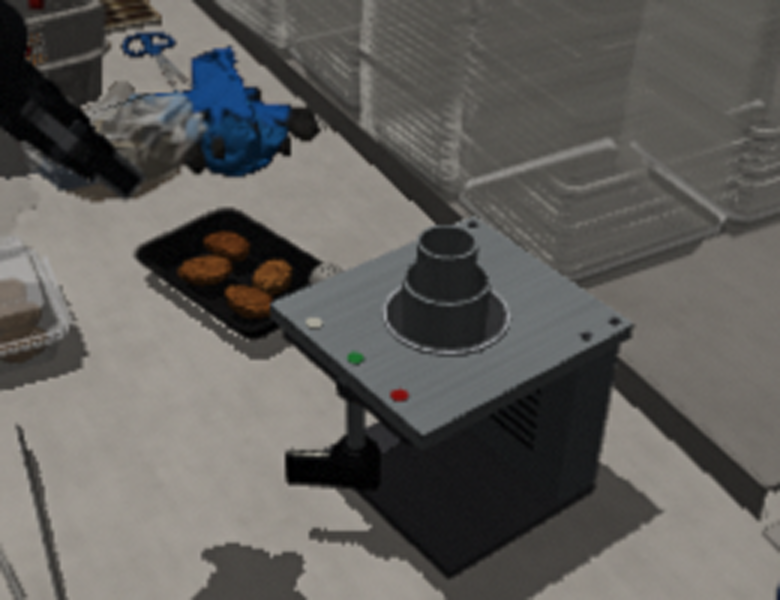

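Both cups stand nested and upright: narrow rim at crop (447,240), liner rim (447,280). The handle still points front-left. I'm keeping this tool tilt of about 38° and going down to the left of the handle.

play_rows:
  rows: [1,0.2,0.04,0.3,0,0,0,1,0.4,0.08,0.6,0,0,0,1,0.59,0.11,0.94,0,0,0,1,0.59,0.11,0.94,0,0,0,1,0.59,0.11,0.94,0,0,0]

```text
t: 17.8
position: [0.4486, 0.3139, 0.1703]
tcp_rot: [-3.1, 0.625, -3.027]
force: [0.0, -0.4, 0.8]
gripper_width: -0.0002
gripper_force: 0.0
```

```bash
python3 - <<'E'
from h import *
o=bot.get_obs();print(o['position'],o['tcp_rot'],o['qpos'])
go((.497,.31,.062),(-np.pi,.72,-3.0096))
E
```

```text
[0.44862912 0.31386378 0.17031412] [-3.10040448  0.62506046 -3.02674571] [ 0.56590412  0.47221382  2.06491588 -1.42688636  0.29942043  0.22806136]
t 17.8 shift [ 0.165 -0.031  0.773] turn [-0.0165 -0.0303 -0.0036]
```

The 38° tilt runs joint 4 to its limit because the wrist is near singular. I'll reduce it to 0.35 rad, leaning along the arm's radial direction, and keep further ahead of the deck edge. I work out the clearances first.

```bash
cat >> h.py <<'E'
ax=np.array([np.cos(.132),np.sin(.132)]);ay=np.array([-ax[1],ax[0]])
w=lambda x,y,z:np.r_[np.array([.544,.2157])+(x+.088)*ax+y*ay,z]
def tilt(az,th):
    d=np.r_[np.cos(az),np.sin(az),0];k=np.cross([0,0,-1.],d)
    return (Ro.from_rotvec(k*th)*Ro.from_euler('xyz',(np.pi,0,np.pi+.132)))
def clear(p,R):
    # min distance ahead of deck edge of body box, for body slice z .16-.185
    m=9
    for a in np.linspace(.073,.25,60):
        for u in(-.043,.043):
            for v in(-.043,.043):
                q=np.array(p)-R.apply([u,v,a]) 
                if .155<q[2]<.19:
                    x=(q[:2]-[.544,.2157])@ax-.088; m=min(m,-.100-x)
    return m
E
python3 - <<'E'
from h import *
R=tilt(.45,.35);e=R.as_euler('xyz');print(e)
for x in(-.118,-.123,-.128):print(x,clear(w(x,0,.062),R),clear(w(x,.09,.062),R))
go((.449,.314,.17),e);p=w(-.123,.10,.062);print(p);go(p,e)
E
```

```text
[ 3.02795186  0.33175816 -3.02863803]
-0.118 0.004834238487328904 0.00483423848732889
-0.123 0.00983423848732895 0.009834238487328922
-0.128 0.014834238487328871 0.014834238487328871
t 17.8 shift [-0.001  0.001  0.003] turn [-0.0487  0.0934  0.0039]
[0.49614278 0.31022347 0.062     ]
t 17.8 shift [ 0.17  -0.029  0.77 ] turn [-0.0487  0.0934  0.0039]
```

play_rows:
  rows: [1,0,0,0,-0.025,0.047,0,1,0,0,0,-0.049,0.093,0,1,0,0,0,-0.049,0.093,0,1,0,0,0,-0.049,0.093,0,1,0,0,0,-0.049,0.093,0]

```text
t: 18.42
position: [0.4457, 0.304, 0.1692]
tcp_rot: [3.087, 0.361, -3.025]
force: [-0.7, -0.3, 0.1]
gripper_width: 0.0002
gripper_force: 0.0
```

```bash
python3 - <<'E'
from h import *
o=bot.get_obs();print(o['position'],o['tcp_rot'],o['qpos'])
e=tilt(.45,.35).as_euler('xyz');p=w(-.125,.10,.062);print(p);go(p,e)
E
```

```text
[0.44565848 0.30396762 0.16918623] [ 3.08686903  0.36106321 -3.02534544] [ 0.42151479  0.42374564  1.96500473 -0.14034288  0.39515503 -1.15570462]
[0.49416018 0.30996024 0.062     ]
t 18.43 shift [-0.052 -0.041  0.783] turn [-0.0184  0.0092  0.0018]
```

play_rows:
  rows: [1,-0.02,-0.02,0.25,-0.018,0.009,0,1,-0.05,-0.04,0.5,-0.018,0.009,0,1,-0.05,-0.04,0.78,-0.018,0.009,0,1,-0.05,-0.04,0.78,-0.018,0.009,0]

```text
t: 18.92
position: [0.4936, 0.3086, 0.0592]
tcp_rot: [3.035, 0.33, -3.024]
force: [-0.1, 0.0, 1.3]
gripper_width: 0.0003
gripper_force: 0.0
```

```bash
python3 - <<'E'
from h import *
o=bot.get_obs();print(o['position'],o['tcp_rot'],o['qpos'],o['force'])
R=Ro.from_euler('xyz',o['tcp_rot']);print(clear(o['position'],R))
e=tilt(.45,.35).as_euler('xyz')
for y in(.10,.065,.03,.02):print(y);go(w(-.125,y,.062),e)
E
```

```text
[0.4936119  0.30856891 0.05919493] [ 3.03497193  0.32967523 -3.02369142] [ 0.35179706  0.67483713  1.93030854  0.15066026  0.19386387 -1.4974973 ] [-0.143171    0.01411229  1.29636746]
0.013410906059799985
0.1
t 18.93 shift [-0.011  0.01  -0.015] turn [-0.0017 -0.0008  0.0014]
0.065
t 18.93 shift [-0.014 -0.222 -0.039] turn [-0.0017 -0.0008  0.0014]
0.03
t 18.93 shift [-0.017 -0.454 -0.063] turn [-0.0017 -0.0008  0.0014]
0.02
t 18.93 shift [-0.018 -0.52  -0.069] turn [-0.0017 -0.0008  0.0014]
```

play_rows:
  rows: [1,0,-0.1,-0.01,0,0,0,1,-0.01,-0.2,-0.03,0,0,0,1,-0.01,-0.3,-0.04,0,0,0,1,-0.01,-0.38,-0.05,0,0,0,1,-0.02,-0.45,-0.06,0,0,0]

```text
t: 19.55
position: [0.5027, 0.2423, 0.066]
tcp_rot: [3.033, 0.334, -3.022]
force: [-0.2, 2.5, -0.1]
gripper_width: -0.0002
gripper_force: 0.6
```

```bash
python3 - <<'E'
from h import *
o=bot.get_obs();print(o['position'],o['qpos'],o['force'])
print(((o['position'][:2]-[.544,.2157])@ax,(o['position'][:2]-[.544,.2157])@ay))
s=snap('scene');im=s['img']
# overlay handle centre-lines on top face z=.083 at joint .95, .65,.35
big=cv2.resize(im,None,fx=5,fy=5,interpolation=cv2.INTER_CUBIC)
for j,col in((.95,(0,255,0)),(.6,(0,255,255)),(.2,(0,0,255))):
    a=np.pi+.132+(j-.95);P=np.array([[.544+r*np.cos(a),.2157+r*np.sin(a),.083] for r in np.linspace(.02,.054,9)])
    for q in proj(s,P)*5+2:cv2.circle(big,tuple(int(v) for v in q),1,col,-1)
cv2.imwrite('pics/k2.png',big[150*5:240*5,230*5:350*5])
E
```

```text
[0.50271964 0.2423334  0.06596204] [ 0.20509339  0.64780836  1.99366249  0.47208826  0.17786172 -1.95588131] [-0.22827112  2.45468051 -0.13094686]
(np.float64(-0.03741584417753699), np.float64(0.03183490141564794))
```

View pics/k2.png

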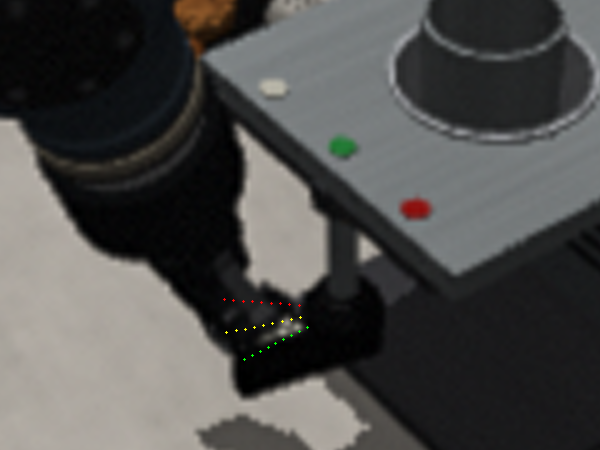

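The finger has swung the handle close to simmer (white line near (290,325), tip near (237,362)). All my picture views are used, so I back off and measure the handle numerically by silhouette fit.

play_rows:
  rows: [1,0,0.25,0.02,0,0,0,1,0,0.45,0.04,0,0,0,1,0,0.5,-0.3,0,0,0,1,0.1,0.6,-0.7,0,0,0,1,0.2,0.7,-1,0,0,0]

```text
t: 20.23
position: [0.4119, 0.3203, 0.2089]
tcp_rot: [3.034, 0.337, -3.023]
force: [0.4, 1.0, -1.1]
gripper_width: 0.0002
gripper_force: 0.0
```

play_rows:
  rows: [1,0.2,0.4,-0.3,0,0,0,1,0.3,0.8,-0.5,0,0,0,1,0.3,0.9,-0.5,0,0,0,1,0.3,0.9,-0.5,0,0,0]

```text
t: 20.72
position: [0.3256, 0.4392, 0.2782]
tcp_rot: [3.03, 0.339, -3.019]
force: [-0.1, -0.7, -0.2]
gripper_width: 0.0001
gripper_force: 0.0
```

```bash
cat > knob.py <<'E'
from h import *
o=bot.get_obs();print(o['t'],o['position'],o['force'])
def model(c,j,g):
    a=np.pi+.132+(j-.95);d=np.array([np.cos(a),np.sin(a)]);n=np.array([-d[1],d[0]]);k=np.array([.544,.2157])+g
    P=np.array([np.r_[k+d*r+n*s,z] for r in(0.015,.054) for s in(-.006,.006) for z in(.053,.083)])
    m=np.zeros(c['img'].shape[:2],np.uint8);cv2.fillConvexPoly(m,np.round(cv2.convexHull(proj(c,P).astype(np.float32))*16).astype(np.int32),1,shift=4)
    return m
def fit(c,d=0):
    im=c['img'].astype(int).max(2);dark=(im<45).astype(np.uint8)
    a=np.linspace(0,2*np.pi,60)
    best=[]
    k=np.array([.544,.2157])
    # region of interest: swept disc of the handle outside the skirt
    S=np.zeros(dark.shape,np.uint8)
    for j in np.arange(-.1,2,.05):S|=model(c,j,0)
    K=np.zeros(dark.shape,np.uint8)
    P=np.array([[k[0]+.02*np.cos(t),k[1]+.02*np.sin(t),z] for t in a for z in(.053,.10)])
    cv2.fillConvexPoly(K,cv2.convexHull(np.round(proj(c,P)).astype(np.int32)),1)
    Dk=np.array([np.r_[k-.10*ax+s*ay+.012*0,z] for s in(-.09,.09) for z in(.165,.179)]);
    R=(S==1)&(K==0)
    for j in np.arange(-.1,2,.03):
        for gx in(-.003,0,.003):
            for gy in(-.003,0,.003):
                m=model(c,j,np.array([gx,gy]))
                best.append((((m!=dark)&R).sum(),round(j,2),gx,gy))
    best.sort();print(R.sum(),(dark&R).sum(),best[:6])
fit(snap('scene'));fit(snap('top'))
# validate on the first pictures (near off)
for n,f in(('scene','scene_0.15'),('top','top_0.20')):
    c=imaging.camera(n);c['img']=cv2.imread(f'pics/{f}.png');print('ref');fit(c)
E
python3 knob.py
```

```text
20.725 [0.32559779 0.4392187  0.27822556] [-0.07645381 -0.66547643 -0.23276964]
598 125 [(np.int64(64), np.float64(0.71), 0.003, -0.003), (np.int64(64), np.float64(0.89), 0.003, 0.003), (np.int64(65), np.float64(0.83), 0.003, 0), (np.int64(65), np.float64(0.86), 0.003, 0.003), (np.int64(67), np.float64(0.95), 0.003, 0.003), (np.int64(67), np.float64(0.98), 0, 0.003)]
505 0 [(np.int64(58), np.float64(1.97), 0.003, -0.003), (np.int64(61), np.float64(1.97), 0.003, 0), (np.int64(62), np.float64(1.4), 0.003, 0.003), (np.int64(64), np.float64(1.34), 0.003, 0.003), (np.int64(64), np.float64(1.46), 0.003, 0), (np.int64(64), np.float64(1.55), 0.003, 0.003)]
ref
598 134 [(np.int64(62), np.float64(0.29), 0.003, 0), (np.int64(62), np.float64(0.32), 0.003, 0), (np.int64(63), np.float64(0.11), 0.003, -0.003), (np.int64(63), np.float64(0.14), 0.003, -0.003), (np.int64(63), np.float64(0.17), 0.003, -0.003), (np.int64(63), np.float64(0.2), 0.003, 0)]
ref
505 8 [(np.int64(66), np.float64(1.97), 0.003, -0.003), (np.int64(69), np.float64(0.11), 0.003, -0.003), (np.int64(69), np.float64(1.97), 0.003, 0), (np.int64(70), np.float64(0.17), 0.003, -0.003), (np.int64(70), np.float64(0.26), 0.003, -0.003), (np.int64(70), np.float64(0.41), 0.003, -0.003)]
```

```bash
ls -t pics | head -3; python3 - <<'E'
from h import *
im=cv2.imread(sorted(__import__('glob').glob('pics/scene_20*'))[-1]).max(2)
print('scene rows 205-235, cols 272-308')
for y in range(204,234):print(y,' '.join('%3d'%v for v in im[y,272:308]))
E
```

```text
top_20.82.png
scene_20.77.png
k2.png
scene rows 205-235, cols 272-308
204 155 153 154 153 152 152 152 151 150 151 150 151 152 153 153 153 154 154 154 152 152 151 135  81  37  32  31  34  32  33  40  45  48  48  47  48
205 154 154 153 152 152 152 152 153 153 154 153 153 152 153 152 152 152 154 153 154 151 134  73  31  31  34  32  34  32  22  20  34  46  49  47  49
206 153 153 153 153 153 153 153 154 154 152 152 152 150 151 152 150 151 153 153 153 136  75  22  22  31  33  32  32  31  21   6  13  31  45  49  48
207 154 154 155 155 154 155 155 154 152 151 151 151 150 150 149 151 150 152 144 134  75  20  10  21  32  32  33  33  32  21   5   4  12  28  46  49
208 154 154 153 155 156 154 152 153 151 151 150 150 148 147 148 147 142 137  88  44  15   5   9  13  31  33  32  32  30  18   4   7   4  15  43  50
209 154 153 153 154 153 152 153 151 152 150 150 148 147 148 147 134  92  88  48  11   6   7  12  13  19  25  29  23  16  10   5   3   0   5  27  47
210 154 154 152 152 153 151 152 150 152 151 151 151 149 150 143  88  49  48  31   6   4   9  12  13  13  13  13   9   5   6   5   4   3   5  1
[... 2709 characters left out ...]
  74  98 146 150 150 153 153 153 155 155 155 156 156 155 156 145  99  89  72  69  72  73  69  45  20  14  17
230 153 152 152 149 152 149 114 100 146 149 148 151 150 151 152 152 152 153 153 155 155 156 155 156 157 153 145  96  71  71  72  73  69  45  20  14
231 154 154 152 150 150 150 149 148 153 151 150 149 148 151 151 151 152 151 153 153 155 154 154 154 156 157 156 144  95  69  70  72  73  69  45  18
232 154 151 152 149 147 148 148 150 152 152 151 149 149 149 149 150 152 152 152 153 154 154 155 155 155 156 157 156 142  78  69  71  74  73  69  46
233 151 149 148 145 146 146 147 149 150 152 150 150 149 147 149 149 150 151 151 153 153 153 153 153 153 154 157 156 149  97  70  70  71  71  72  68
```

The white line on the handle runs from (278,219) through (281,218), (284,217) and (287,216) to (289,215). I convert it to an angle.

```bash
python3 - <<'E'
from h import *
c=imaging.camera('scene')
P=np.array([atz(c,q,.083)[:2] for q in((278,219),(281.2,218),(284.2,217),(287,216),(289,215))])
k=np.array([.544,.2157])
for p in P:
    d=p-k;print(p.round(4),'r',np.hypot(*d).round(4),'joint from axis',round(np.arctan2(d[1],d[0])%(2*np.pi)-np.pi-.132+.95,3))
d=P[0]-P[-1];print('joint from slope',np.arctan2(d[1],d[0])%(2*np.pi)-np.pi-.132+.95)
for j in(.77,.85,.95):
    a=np.pi+.132+j-.95;print(j,proj(c,[[k[0]+r*np.cos(a),k[1]+r*np.sin(a),.083] for r in(.054,.02)]).round(1).tolist())
E
```

```text
[0.4932 0.2161] r 0.0508 joint from axis 0.81
[0.5008 0.2155] r 0.0432 joint from axis 0.824
[0.508 0.215] r 0.036 joint from axis 0.837
[0.5149 0.2148] r 0.0291 joint from axis 0.85
[0.5203 0.2154] r 0.0237 joint from axis 0.831
joint from slope 0.7912867821982122
0.77 [[276.3, 218.9], [290.2, 214.1]]
0.85 [[277.2, 220.1], [290.5, 214.5]]
0.95 [[278.5, 221.5], [291.0, 215.0]]
```

The knob reads about 0.81. That's inside the band but near its edge, so I'll nudge it about 5 mm further (finger lateral 0.032 → 0.0265).

```bash
python3 - <<'E'
from h import *
e=tilt(.45,.35).as_euler('xyz');go(w(-.19,.10,.19),e);go(w(-.125,.075,.062),e)
E
```

```text
t 20.98 shift [-0.361 -1.038  0.612] turn [-0.002  -0.      0.0017]
t 20.98 shift [-0.494 -1.298  1.538] turn [-0.002  -0.      0.0017]
```

play_rows:
  rows: [1,-0.15,-0.4,0.2,0,0,0,1,-0.3,-0.8,0.4,0,0,0,1,-0.36,-1,0.6,0,0,0,1,-0.36,-1,0.6,0,0,0]

```text
t: 21.48
position: [0.4294, 0.3041, 0.1896]
tcp_rot: [3.037, 0.327, -3.029]
force: [-0.4, 0.8, 0.6]
gripper_width: -0.0001
gripper_force: 0.0
```

```bash
python3 - <<'E'
from h import *
e=tilt(.45,.35).as_euler('xyz');print(bot.get_obs()['qpos']);go(w(-.125,.08,.062),e)
E
```

```text
[ 0.39775849  0.36726422  1.97041615  0.02270953  0.46138036 -1.3212577 ]
t 21.48 shift [-0.139 -0.241  0.925] turn [-0.003  -0.0015 -0.0003]
```

play_rows:
  rows: [1,-0.03,-0.06,0.3,0,0,0,1,-0.08,-0.12,0.6,0,0,0,1,-0.14,-0.24,0.92,0,0,0,1,-0.14,-0.24,0.92,0,0,0,1,-0.14,-0.24,0.92,0,0,0]

```text
t: 22.1
position: [0.4958, 0.2956, 0.0667]
tcp_rot: [3.035, 0.333, -3.021]
force: [0.5, 0.6, -0.1]
gripper_width: 0.0001
gripper_force: 0.0
```

```bash
python3 - <<'E'
from h import *
o=bot.get_obs();e=tilt(.45,.35).as_euler('xyz');print(o['position'],o['qpos'])
d=o['position'][:2]-[.544,.2157];print(d@ax,d@ay)
go(w(-.125,.035,.064),e);go(w(-.125,.0255,.064),e)
E
```

```text
[0.4958458  0.29564656 0.066712  ] [ 0.32393121  0.65663794  1.94264413  0.19617758  0.19920793 -1.57060854]
-0.037212965375496634 0.08558898561093771
t 22.1 shift [ 0.001 -0.337 -0.017] turn [-0.0015  0.0001  0.0022]
t 22.1 shift [ 0.    -0.4   -0.024] turn [-0.0015  0.0001  0.0022]
```

play_rows:
  rows: [1,0,-0.12,-0.01,0,0,0,1,0,-0.24,-0.02,0,0,0,1,0,-0.33,-0.02,0,0,0,1,0,-0.37,-0.02,0,0,0,1,0,-0.4,-0.02,0,0,0]

```text
t: 22.72
position: [0.5046, 0.2368, 0.0655]
tcp_rot: [3.034, 0.337, -3.021]
force: [-0.9, 0.6, 1.0]
gripper_width: 0.0001
gripper_force: 0.6
```

```bash
python3 - <<'E'
from h import *
o=bot.get_obs();d=o['position'][:2]-[.544,.2157];print(d@ax,d@ay,o['position'],o['force'])
E
```

```text
-0.03624310644426607 0.02605058205381119 [0.50464349 0.23675375 0.06547565] [-0.86219815  0.59781096  0.98583885]
```

Lateral is 0.026 as planned. Backing off the same way as before and re-measuring the white line.

play_rows:
  rows: [1,0,0.25,0.02,0,0,0,1,0,0.45,0.04,0,0,0,1,0,0.5,-0.3,0,0,0,1,0.1,0.6,-0.7,0,0,0,1,0.2,0.7,-1,0,0,0]

```text
t: 23.35
position: [0.4126, 0.3146, 0.2076]
tcp_rot: [3.034, 0.336, -3.021]
force: [1.0, 0.2, 0.6]
gripper_width: -0.0001
gripper_force: 0.0
```

play_rows:
  rows: [1,0.2,0.4,-0.3,0,0,0,1,0.3,0.8,-0.5,0,0,0,1,0.3,0.9,-0.5,0,0,0,1,0.3,0.9,-0.5,0,0,0]

```text
t: 23.85
position: [0.3264, 0.4335, 0.2769]
tcp_rot: [3.031, 0.338, -3.018]
force: [-0.2, -0.7, -0.3]
gripper_width: -0.0001
gripper_force: 0.0
```

```bash
python3 - <<'E'
from h import *
c=snap('scene');im=c['img'].max(2);o=bot.get_obs();print(o['t'],o['position'],o['force'])
for y in range(209,226):print(y,' '.join('%3d'%v for v in im[y,274:296]))
# cups: compare with picture taken before the knob work
p=cv2.imread('pics/k1.png')
old=cv2.resize(p,(260,200),interpolation=cv2.INTER_AREA);new=c['img'][60:260,180:440]
d=cv2.absdiff(old,new).max(2);print('well area diff mean',d[70:120,125:175].mean(),'control',d[100:120,175:200].mean())
E
```

```text
23.9 [0.32642475 0.43166    0.27541596] [0.25509212 0.88227238 0.30137748]
209 154 153 154 154 154 151 151 150 150 150 149 148 148 133  92  87  40   8   7   7  10  11
210 151 152 152 152 151 150 152 152 151 150 149 148 143  88  50  48  31   6   6   7  13  14
211 153 150 151 151 151 150 151 153 152 151 150 150 142  64  35  41  25   8   6   8  11   9
212 154 153 151 151 151 150 153 152 152 151 151 151 145  76  25  32  21   7   5   7   7   7
213 155 153 153 151 151 151 151 152 152 152 151 150 146  94  35  16  15   6   6   7   8   6
214 153 153 152 151 151 151 149 151 150 151 151 151 154 144  75  21  17   5   5   7  10   7
215 153 152 153 150 151 150 150 151 150 152 151 150 140 133  79  66  48  13   3   4   5   6
216 151 152 151 151 151 151 152 151 150 144 141 133  83  76  90 135  83  24   7   4   2   4
217 150 152 152 152 153 153 151 142 137 108 102 102  89 131  75  47  23   7   4   1   3   2
218 147 150 152 151 150 141 129  86  99  98 145 140  73  42  17   9   2   3   4   4   3   4
219 149 151 151 145 131  84  78  91 135  96  78  43  17   3   1   4   4   4   4   2   3   2
220 149 150 148 104  47  82 135  93  48  25  17   4   2   3   4   2   4   6   4   1   4   3
221 149 149 145  74  17  37  45  27   8   7   0   2   4   2   3   2   5   0   3   2   3   3
222 150 151 145  71  13   9   8   4   4   2   0   4   4   2   5   0   4   2   4   0   4   0
223 147 149 145  72   9   2   5   4   1   3   3   2   4   1   1   3   5   3   1   2   3   6
224 151 147 143  72  12   0   4   2   2   2   4   4   4   4   3   2   1   0   3  11  17  28
225 147 148 144  80  14   0   4   0   3   2   1   4   2   2   4   2   4  12  33  65  73  69
well area diff mean 1.9144 control 1.46
```

```bash
python3 - <<'E'
from h import *
c=imaging.camera('scene')
P=np.array([atz(c,q,.083)[:2] for q in((279.8,220),(282.1,219),(284.4,218),(287,217),(289.1,216))])
k=np.array([.544,.2157])
for p in P:
    d=p-k;print(np.hypot(*d).round(4),round(np.arctan2(d[1],d[0])%(2*np.pi)-np.pi-.132+.95,3))
v=cv2.fitLine(P.astype(np.float32),cv2.DIST_L2,0,.01,.01).ravel()[:2];v*=-np.sign(v[0])
print('slope joint',np.arctan2(v[1],v[0])%(2*np.pi)-np.pi-.132+.95)
E
```

```text
0.049 0.906
0.0431 0.911
0.0372 0.918
0.0308 0.94
0.0252 0.946
slope joint 0.8581096
```

The knob reads about 0.91 from the axis (0.86 by slope alone), well within 0.77–1.13. The cups are unchanged since they were placed and the arm is clear, so I hand in.

```bash
python3 -c "
from h import *
print(bot.finish_job())"
```

```text
the job is handed in; nothing more can be done
None
```

I handed the job in: the wide cup stands in the well, the narrow cup stands inside it, and the knob points to the green dot, measured at 0.86–0.91 rad (0.77–1.13 allowed), but no verdict came back.

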